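Slide the ring's tray onto the scale

ROBOT

A 6-joint arm with a two-finger parallel gripper is mounted at the origin on a cart in front of the work surface, level with it; the furniture and walls round the work are solid. World frame = base frame: x ahead of the robot, y to its left, z up, the work surface at z = 0. Lengths are in m, angles in degrees, forces in N, time in s.
With the tool pointing down it reaches from about 0.3 to 0.75 m from the base axis. Payload 8.5 kg.
Tool frame: the origin (TCP) lies at the very end of the fingers, on their centre line; the grasp point (between the pads) lies 19 mm behind it; z points along the fingers, y is the line along which they close (so a half turn about z gives the same grasp; the last joint's range is limited). The gripper opens to 85 mm and grips with 20 to 120 N. Pads are 22 mm wide; open, the fingers measure 114 mm over their backs; the gripper's body (76 mm by 85 mm) begins 54 mm behind the grasp point. The pads swing forward as they close: fully open they stand 13 mm farther back than shut.
Start: joints at [53.612, 21.807, 74.336, -0, 83.858, -12.336], TCP at [0.224, 0.502, 0.199] pointing down, gripper open.
Joint ranges: [-178.18, 178.18], [-50.72, 133.34], [12.68, 142.11], [-81.47, 261.47], [9.98, 163.14], [-165.26, 165.26]. Speed limits (degrees/s): [136.94, 136.94, 180, 180, 180, 180].

INTERFACE

Orientations are given as a 3x3 rotation matrix whose columns are the frame's x, y, z axes.
In Python, from rig import env, imaging gives the robot as it stands. The module is installed in compiled form; this text tells all that it offers.
- The arm moves only by the tool arm_command, never from a script. Its arguments are lists of equal length, an entry for each row: "turn": the turn, a rotation vector about the tool's x, y, z in units of 5 degrees (1.0 is 5 degrees), a list of three; "xyz": the shift along the tool's x, y, z in units of 50 mm (1.0 is 50 mm), a list of three; "claw": the finger opening in mm, from 0 to 85.4. A call has 1 to 12 rows; each row shifts and turns the commanded pose from where the row before left it, along the tool's axes as they then stand; what a row does not reach is not made up. A row lasts 1/10 s, in which the tool goes at most 50 mm and 8.59 degrees, less where a joint would pass 70% of its speed; a pose out of reach is approached as far as the arm can. A call is refused whole if a number of a shift passes 1 or a number of a turn 1, either way. A call with a gripper value outside its range is refused whole. The fingers move at their own pace and stop on an object; "squeeze" is the grip in N (left out, the last holds). Time passes only in rows, so rows that do not move let the fingers close. It gives the time, the measured TCP pose, the force, the opening and the grip force at its end, in the units of the state.
- env.observe(): the state, without advancing time (a new reading comes with each control period).
- imaging.get_image(name): name is "scene" or "top"; returns (picture, depth): 384x512x3 uint8, blue, green, red; 384x512 float32, m along the optical axis (not along the pixel's ray), 0 where there is no reading.
- imaging.camera_info(name): a dict with "camera_matrix" (3x3 intrinsics, pixels), "rvec" (rotation vector, rad) and "tvec" (3), from world to camera coordinates, as OpenCV has them. Camera axes: x right, y down, z forward; pixel columns grow to the right and rows downward; lengths in m; the calibration is good to about 2 mm. A picture is of the moment at which its call begins. camera_info takes no time and is no camera call.
- env.close_job(): hands the job in; it is judged then, once.
The state is a dict: "time_s": time; "q": joint angles; "qvel": joint speeds; "joint_efforts": joint torques, N m; "position": TCP position; "tool_rot": TCP orientation; "ft_force": force on the tool from outside, world axes, zero at the start; "wrist_torque": the same for the moment, N m; "grip_width": finger opening in m; "gripper_force": force on a finger pad.
Only numpy, scipy, OpenCV 4.12 (cv2) and the standard library are available. Lean on these libraries where they do the work, as an engineer would, in place of code of your own. Each camera call takes 0.05 s, during which the arm holds its last target. There are 200 camera calls.

TASK

The ring is to be weighed in its tray. Slide the small dark tray that holds the silver ring (not its twin with the white earring tile) off the wooden board and down over the small step onto the dark steel platform of the scale, until the whole tray stands on the platform, roughly square with it. Do not pick the tray up or tip it, keep the ring in it, and let go.

Things in the scene. Friction and masses are not known exactly. Their poses are not given: they have to be found in the camera images.
- ring_tray: Dark steel tray holding the ring, 56 (x) by 80 (y) mm, 0.14 kg; origin: centre of its underside. Floor 3 mm thick, rim 12 mm high. Inside its +y end, away from the scale, stands a pale wooden grip post, 26 mm in x by 12 mm in y, centred at y = +31 mm, top 48 mm above the underside. A twin tray with a white tile stands beside it, 85 mm off in the board's x; either may be the nearer.
- silver_ring: Silver ring with a small bezel, 21 x 24 x 5 mm, 12 g, lying loose on the floor of its tray. Origin: centre of its underside.
- board: Fixed low wooden board, 170 mm (x) by 105 mm (y), top 24 mm above the worktop. Origin: centre of its underside, on the worktop. The scale adjoins its -y side, to the right as the robot sees it.
- scale: Fixed bench scale: rigid flat dark steel platform, 190 (x) by 115 (y) mm, top 19 mm above the worktop, 5 mm lower than the board. Origin: on the worktop below the platform's centre. Axes parallel to the board's; its +y edge faces the board across a gap of 2 to 6 mm. A display strip, 23 mm high, lies beyond its +x edge.

How it is judged:
By the outcome, as a careful person would: the job done as asked, in the order asked, and still so for the second after the job is handed in, with the robot touching nothing.
It also fails if it takes over 32 s, if anything falls off the work surface, if the arm or the gripper's body presses on something with over 40 N, if the wrist force passes 120 N, or if a joint passes its speed limit or range.

## Working session

There is one attempt and no reset: what is moved stays moved. The work goes in short steps, Python scripts to look and compute and a tool call to move; the robot and the scene stay as the last step left them, time stands still between calls to the robot, and variables do not carry over. Pictures are saved under pics/ and viewed, at most 10 in all, crops included, and the job is handed in when it is done.

Besides the shell and the picture viewer there is one more tool, called after "Emit:" as a command line: name --argument value ..., lists and objects as JSON in quotes. arm_command: Moves the arm, as the interface text tells. Its arguments: {"type":"object","properties":{"turn":{"type":"array"},"xyz":{"type":"array"},"claw":{"type":"array"},"squeeze":{"type":"number"}},"required":["turn","xyz","claw"]}

```bash
mkdir -p pics; cat > h.py <<'E'
import numpy as np, cv2
from rig import env, imaging
def cam(n):
    c=imaging.camera_info(n); R=cv2.Rodrigues(np.array(c['rvec'],float))[0]
    return np.array(c['camera_matrix']),R,np.array(c['tvec'],float).reshape(3)
def cloud(n,d):
    K,R,t=cam(n); v,u=np.mgrid[:d.shape[0],:d.shape[1]]
    P=np.stack([(u-K[0,2])/K[0,0]*d,(v-K[1,2])/K[1,1]*d,d],-1)
    return (P-t)@R
E
python3 - <<'E'
from h import *
for n in('scene','top'):
    im,d=imaging.get_image(n); cv2.imwrite(f'pics/{n}0.png',im); np.savez(f'{n}0.npz',im=im,d=d)
    K,R,t=cam(n); print(n,-R.T@t,K[0,0])
s=env.observe(); print(s['time_s'],s['position'],s['tool_rot'],s['grip_width'],s['ft_force'])
E
```

```text
scene [ 0.09339086 -0.27176227  0.64144943] 373.42268832712864
top [0.32555679 0.17271296 0.910319  ] 460.0004129352008
0.1 [0.22399338 0.50198747 0.19800448] [[-9.13180788e-01  4.07554066e-01 -7.29379230e-04]
 [ 4.07554643e-01  9.13180246e-01 -1.02571677e-03]
 [ 2.48019662e-04 -1.23392674e-03 -9.99999208e-01]] 0.08554808514411308 [-0.62177926  0.67632235 -0.10993936]
```

View pics/top0.png

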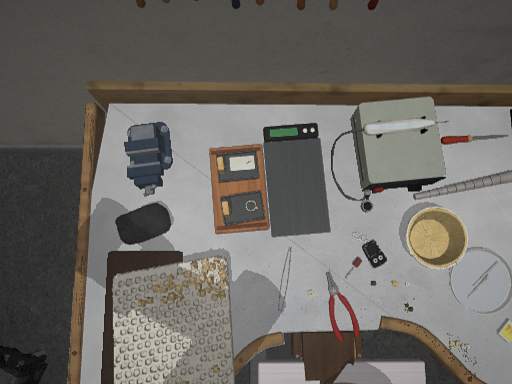

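View pics/scene0.png

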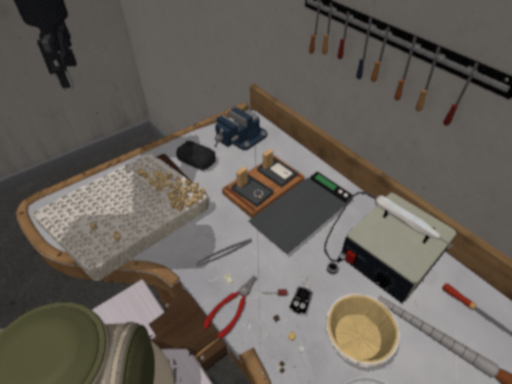

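The ring tray is the nearer one (top view about (243,208), post at (225,208), ring at (251,206)). The twin is at (238,163), and the platform spans (265–330, 137–236).

```bash
python3 - <<'E'
from h import *
z=np.load('top0.npz'); im,d=z['im'],z['d']; P=cloud('top',d)
def rect(m,name):
    pts=P[m][:,:2].astype(np.float32); 
    r=cv2.minAreaRect(pts*1000); print(name,m.sum(),'c',np.round(r[0],1),'s',np.round(r[1],1),'a',round(r[2],2),'z med',np.median(P[m][:,2]).round(4))
v,u=np.mgrid[:384,:512]
Z=P[...,2]
roi=lambda a,b,c,e:(u>=a)&(u<b)&(v>=c)&(v<e)
rect(roi(205,240,185,235)&(Z>.055)&(Z<.09),'post')
rect(roi(205,245,145,185)&(Z>.055)&(Z<.09),'twinpost')
g=im.max(2)
rect(roi(262,335,140,240)&(Z>.014)&(Z<.0225)&(im.max(2)<110),'plat')
sat=im.max(2).astype(int)-im.min(2)
rect(roi(203,272,140,240)&(Z>.018)&(Z<.045)&(sat>40),'board')
rect(roi(214,270,188,228)&(Z>.018)&(Z<.05)&(sat<25),'tray')
print(np.round(Z[208,205:275:3]*1000,0)); 
for p in [(208,225),(206,251),(200,300),(163,238)]: print(p,P[p].round(4))
c=cv2.resize(im[135:245,200:335],None,fx=5.5,fy=5.5,interpolation=cv2.INTER_CUBIC); cv2.imwrite('pics/crop.png',c[:600,:800])
E
```

```text
post 97 c [434.7 219.2] s [26.1 11.9] a 9.2 z med 0.0718
twinpost 97 c [517.9 229.8] s [25.3 11.9] a 6.47 z med 0.0724
plat 5332 c [485.   77.6] s [193.4 140.4] a 2.15 z med 0.0195
board 2025 c [480.1 196.6] s [169.5 103.8] a 4.88 z med 0.0243
tray 1124 c [442.  189.3] s [ 61. 116.] a 9.16 z med 0.0278
[ 1.  1.  0. 22. 23. 26. 71. 71. 39. 27. 25. 28. 28. 28. 28. 25. 29. 31.
 29. 26. 27.  1. 19. 20.]
(208, 225) [0.4341 0.2195 0.0727]
(206, 251) [0.4438 0.1719 0.0283]
(200, 300) [0.4572 0.0758 0.019 ]
(163, 238) [0.526  0.1973 0.0404]
```

View pics/crop.png

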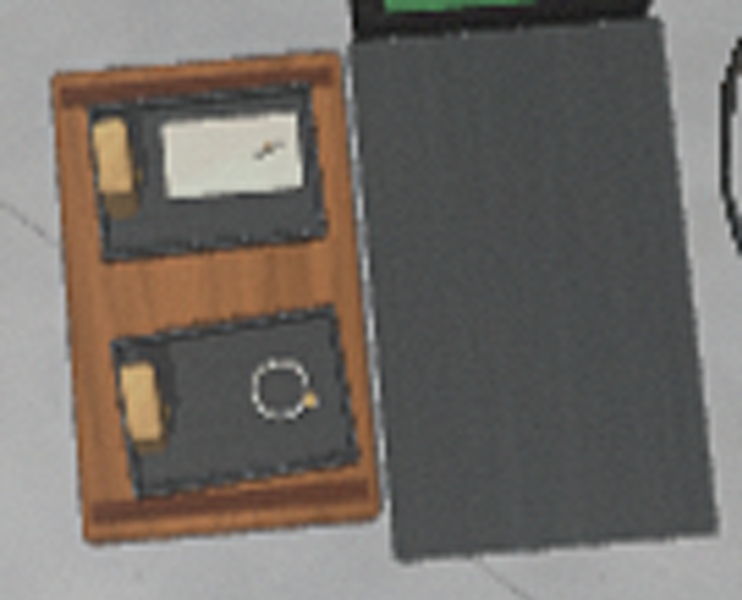

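The ring tray's post top is at (434.7, 219.2) mm, z 72, and measures 26 x 12 mm as given. The tray is yawed about 9.2° and the board about 4.9°, with board centre (480, 197). The plan:
1. Pinch the post across its 12 mm.
2. Slide the tray level and square it to the board.
3. Lower it 5 mm once it clears the board edge.

Emit:
arm_command --turn '[[0,0,-0.95],[0,0,-0.95],[0,0,-0.95],[0,0,-0.95],[0,0,-0.95],[0,0,-0.95],[0,0,-0.95],[0,0,0]]' --xyz '[[0,0,0],[0,0,0],[0,0,0],[0,0,0],[0,0,0],[0,0,0],[0,0,0],[0,0,0]]' --claw '[45,45,45,45,45,45,45,45]'

```text
time_s: 0.9
position: [0.2241, 0.5021, 0.1982]
tool_rot: [[-0.987, -0.161, -0.0], [-0.161, 0.987, -0.001], [0.001, -0.001, -1.0]]
ft_force: [-0.6, 0.0, -0.1]
grip_width: 0.0454
gripper_force: 0.0
```

Emit:
arm_command --turn '[[0,0,0],[0,0,0],[0,0,0],[0,0,0],[0,0,0],[0,0,0],[0,0,0],[0,0,0],[0,0,0],[0,0,0],[0,0,0]]' --xyz '[[-0.362,-0.695,0.062],[-0.362,-0.695,0.062],[-0.362,-0.695,0.062],[-0.362,-0.695,0.062],[-0.362,-0.695,0.062],[-0.362,-0.695,0.062],[-0.362,-0.695,0.062],[-0.362,-0.695,0.062],[-0.362,-0.695,0.062],[0,0,0],[0,0,0]]' --claw '[45,45,45,45,45,45,45,45,45,45,45]'

```text
time_s: 2.0
position: [0.435, 0.2191, 0.1704]
tool_rot: [[-0.988, -0.156, -0.001], [-0.156, 0.988, 0.0], [0.001, 0.0, -1.0]]
ft_force: [-0.5, 0.4, 0.2]
grip_width: 0.045
gripper_force: 0.0
```

```bash
cat >> h.py <<'E'
def delta(xyz,yaw_y):
    """units from the present pose to xyz (mm), tool y at yaw_y deg; tool pointing down"""
    s=env.observe(); R=np.array(s['tool_rot']); p=np.array(s['position'])*1000
    a=np.degrees(np.arctan2(R[1,1],R[0,1]))
    print('t',s['time_s'],'p',p.round(1),'yaw y',a.round(2),'z',R[:,2].round(4),'w',s['grip_width'],'F',np.round(s['ft_force'],1))
    print('turn z units',round((a-yaw_y)/5,3),'xyz units',(R.T@(np.array(xyz)-p)/50).round(3))
E
python3 -c "
from h import *
delta([434.7,219.2,44],99.2)"
```

```text
t 2.0 p [435.  219.1 170.4] yaw y 99.0 z [-9.e-04  1.e-04 -1.e+00] w 0.04498842085091817 F [-0.5  0.4  0.2]
turn z units -0.04 xyz units [3.000e-03 2.000e-03 2.527e+00]
```

Emit:
arm_command --turn '[[0,0,0],[0,0,0],[0,0,0],[0,0,0],[0,0,0],[0,0,0],[0,0,0],[0,0,0],[0,0,0]]' --xyz '[[0,0,0.5],[0,0,0.5],[0,0,0.5],[0,0,0.4],[0,0,0.3],[0,0,0.2],[0,0,0.1],[0,0,0],[0,0,0]]' --claw '[45,45,45,45,45,45,45,45,45]'

```text
time_s: 2.9
position: [0.4352, 0.2198, 0.0462]
tool_rot: [[-0.987, -0.16, 0.001], [-0.16, 0.987, 0.0], [-0.001, 0.0, -1.0]]
ft_force: [0.5, 0.2, -0.0]
grip_width: 0.0448
gripper_force: 0.0
```

```bash
python3 - <<'E'
from h import *
delta([434.7,219.2,44],99.2)
im,d=imaging.get_image('scene'); c=im[140:260,190:350]; cv2.imwrite('pics/desc.png',cv2.resize(c,None,fx=5,fy=5,interpolation=cv2.INTER_CUBIC))
E
```

```text
t 2.9 p [435.2 219.8  46.2] yaw y 99.2 z [ 1.e-03  3.e-04 -1.e+00] w 0.04482813479645475 F [ 0.5  0.2 -0. ]
turn z units 0.001 xyz units [ 0.012 -0.011  0.044]
```

View pics/desc.png

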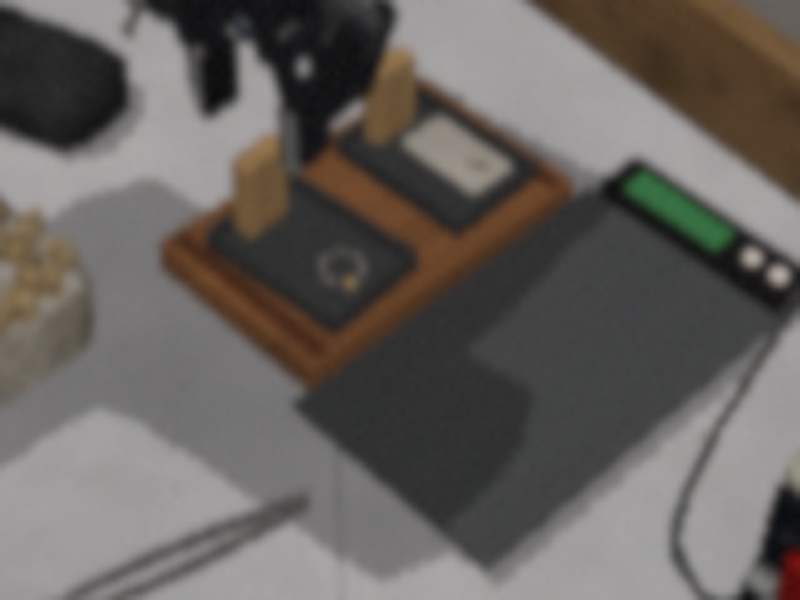

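The picture shows the fingers at crop (215,100) and (305,150) and the post top at (258,150). They look offset, so I'll check by projection and depth.

```bash
python3 - <<'E'
from h import *
K,R,t=cam('scene'); rv=cv2.Rodrigues(R)[0]
for n,p in dict(post=[434.7,219.2,72],tcp=[435.2,219.8,46],twin=[517.9,229.8,72]).items():
    q=cv2.projectPoints(np.array([p])/1000.,rv,t,K,None)[0].ravel(); print(n,q.round(1),'crop',((q-[190,140])*5).round(0))
im,d=imaging.get_image('scene'); P=cloud('scene',d)
for cx,cy in [(258,150),(260,190),(215,95),(305,150),(300,120),(390,60),(240,60),(320,60)]:
    u,v=190+cx//5,140+cy//5; print((cx,cy),(P[v,u]*1000).round(0),im[v,u])
for n in('scene','top'):
    if n=='top': im,d=imaging.get_image('top'); P=cloud('top',d)
    m=(im[...,2]>im[...,0]+35)&(P[...,2]>.055)&(P[...,2]<.08)&(abs(P[...,1]-.22)<.03)&(P[...,0]<.47)&(P[...,0]>.40)
    print(n,m.sum(),P[m].min(0).round(4),P[m].max(0).round(4)) if m.any() else print(n,'none')
E
```

```text
post [242.  169.8] crop [260. 149.]
tcp [242.4 177.9] crop [262. 190.]
twin [268.1 151.9] crop [390.  60.]
(258, 150) [433. 221.  71.] [ 80 113 143]
(260, 190) [430. 214.  53.] [ 54  80 102]
(215, 95) [428. 242.  91.] [16 15 15]
(305, 150) [433. 184.  99.] [24 23 23]
(300, 120) [433. 186. 114.] [28 27 27]
(390, 60) [516. 228.  74.] [ 74 110 140]
(240, 60) [508. 339.   2.] [139 140 142]
(320, 60) [448. 192. 136.] [23 20 20]
scene 88 [0.4195 0.2114 0.0554] [0.4434 0.2261 0.0746]
top none
```

```bash
python3 - <<'E'
from h import *
im,d=imaging.get_image('scene'); P=cloud('scene',d)*1000
m=(im.max(2)<70)&(P[...,2]>45)&(P[...,2]<200)&(abs(P[...,0]-435)<60)&(abs(P[...,1]-220)<90)
for a,b in((150,219),(219,300)):
    k=m&(P[...,1]>=a)&(P[...,1]<b); q=P[k]; o=np.argsort(q[:,2])[:12]; print(len(q)); print(q[o].round(0).tolist()); 
E
```

```text
775
[[432.0, 189.0, 90.0], [433.0, 190.0, 91.0], [432.0, 186.0, 92.0], [438.0, 184.0, 93.0], [433.0, 184.0, 93.0], [434.0, 182.0, 94.0], [441.0, 184.0, 94.0], [439.0, 185.0, 94.0], [442.0, 185.0, 95.0], [432.0, 186.0, 95.0], [435.0, 183.0, 96.0], [433.0, 183.0, 97.0]]
479
[[425.0, 242.0, 85.0], [437.0, 243.0, 86.0], [433.0, 241.0, 87.0], [427.0, 241.0, 87.0], [430.0, 242.0, 88.0], [436.0, 242.0, 90.0], [432.0, 241.0, 90.0], [423.0, 239.0, 90.0], [421.0, 240.0, 91.0], [430.0, 241.0, 91.0], [437.0, 243.0, 92.0], [426.0, 239.0, 92.0]]
```

```bash
python3 - <<'E'
from h import *
z=np.load('scene0.npz'); K,R,t=cam('scene'); rv=cv2.Rodrigues(R)[0]
print(cv2.projectPoints(np.array([[.224,.502,.199]]),rv,t,K,None)[0].ravel())
P=cloud('scene',z['d'])*1000; m=(abs(P[...,0]-224)<90)&(abs(P[...,1]-502)<90)&(P[...,2]>80)&(z['d']>0)
q=P[m]; print(m.sum(), q[np.argsort(q[:,2])[:8]].round(0).tolist())
im,d=imaging.get_image('scene'); P=cloud('scene',d)*1000
a=[]; 
m=(im.max(2)<70)&(P[...,2]>30)&(abs(P[...,0]-435)<60)&(abs(P[...,1]-220)<90)&(P[...,2]<300)
for lo in range(40,260,10):
    q=P[m&(P[...,2]>=lo)&(P[...,2]<lo+10)]
    if len(q): print(lo,len(q),q.min(0).round(0)[:2],q.max(0).round(0)[:2])
s=env.observe(); print(s['time_s'],s['q'],s['position'])
c=z['im'][0:110,0:110]; cr=im[110:190,200:300]
cv2.imwrite('pics/cmp.png',np.hstack([cv2.resize(c,(400,400)),cv2.resize(cr,(400,320)).__class__(0) if 0 else cv2.copyMakeBorder(cv2.resize(cr,(400,320)),0,80,0,0,0)])*1)
E
```

```text
[78.54798857 95.97958191]
2868 [[243.0, 542.0, 244.0], [210.0, 454.0, 244.0], [246.0, 538.0, 244.0], [207.0, 456.0, 245.0], [196.0, 459.0, 245.0], [233.0, 547.0, 245.0], [208.0, 454.0, 245.0], [244.0, 538.0, 245.0]]
80 8 [423. 239.] [435. 242.]
90 43 [420. 182.] [444. 243.]
100 50 [419. 182.] [444. 243.]
110 44 [419. 182.] [440. 244.]
120 53 [416. 169.] [440. 260.]
130 126 [413. 161.] [454. 275.]
140 112 [412. 159.] [452. 277.]
150 173 [412. 156.] [451. 274.]
160 142 [412. 153.] [452. 277.]
170 184 [411. 151.] [452. 282.]
180 245 [411. 151.] [454. 280.]
190 73 [424. 176.] [448. 205.]
200 51 [398. 180.] [452. 212.]
210 165 [396. 181.] [457. 235.]
220 169 [396. 180.] [456. 231.]
230 177 [396. 180.] [457. 237.]
240 179 [395. 180.] [457. 234.]
250 194 [396. 181.] [467. 242.]
3.15 [ 1.28235617e+01  2.58644155e+01  9.70538851e+01 -1.87485449e-03
  5.70373636e+01 -8.63679256e+01] [0.43515831 0.21955121 0.04599555]
```

View pics/cmp.png

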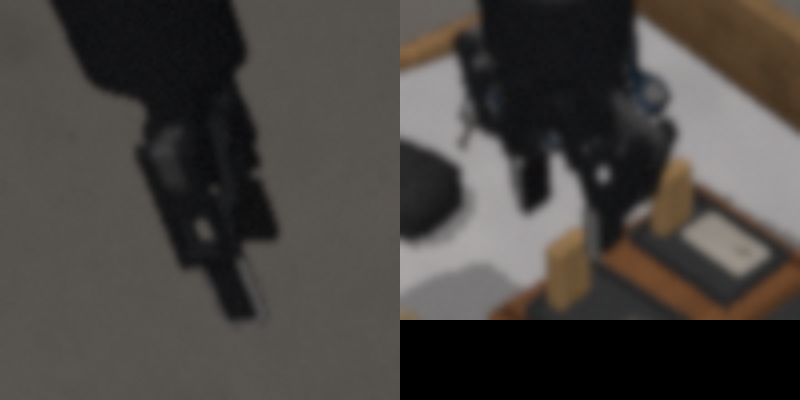

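The depth puts the real fingertips near z 86 while the TCP reads 46; at the start they were at 244 against 199. So the fingers are about 30–40 mm shorter than the stated TCP suggests, while the post height checks out at 72. I'll trust the camera and go lower, first by an amount that is safe either way.

Emit:
arm_command --turn '[[0,0,0],[0,0,0],[0,0,0],[0,0,0]]' --xyz '[[0.012,-0.011,0.1],[0,0,0.1],[0,0,0.1],[0,0,0]]' --claw '[45,45,45,45]'

```text
time_s: 3.55
position: [0.434, 0.2188, 0.0298]
tool_rot: [[-0.987, -0.16, -0.002], [-0.16, 0.987, -0.0], [0.002, -0.0, -1.0]]
ft_force: [-0.3, 0.2, 0.6]
grip_width: 0.045
gripper_force: 0.0
```

```bash
cat >> h.py <<'E'
def tips(hi=120):
    im,d=imaging.get_image('scene'); P=cloud('scene',d)*1000; p=np.array(env.observe()['position'])*1000
    m=(im.max(2)<70)&(P[...,2]>45)&(P[...,2]<hi)&(abs(P[...,0]-p[0])<35)&(abs(P[...,1]-p[1])<60)&(abs(P[...,1]-p[1])>5)
    for k in(m&(P[...,1]<p[1]),m&(P[...,1]>p[1])):
        q=P[k]; print(len(q), q[np.argsort(q[:,2])[:5]].round(0).tolist() if len(q) else '')
    return im,d,P
E
python3 -c "
from h import *
delta([434.7,219.2,18],99.2); tips()"
```

```text
t 3.55 p [434.  218.8  29.8] yaw y 99.19 z [-1.6e-03 -4.0e-04 -1.0e+00] w 0.04503032900536875 F [-0.3  0.2  0.6]
turn z units -0.002 xyz units [-0.015  0.007  0.236]
133 [[430.0, 187.0, 68.0], [432.0, 187.0, 70.0], [442.0, 186.0, 71.0], [433.0, 184.0, 72.0], [430.0, 188.0, 74.0]]
142 [[425.0, 240.0, 71.0], [431.0, 240.0, 71.0], [434.0, 241.0, 71.0], [432.0, 242.0, 71.0], [435.0, 242.0, 72.0]]
```

Emit:
arm_command --turn '[[0,0,0],[0,0,0],[0,0,0]]' --xyz '[[-0.01,0.007,0.12],[0,0,0.12],[0,0,0]]' --claw '[45,45,45]'

```text
time_s: 3.9
position: [0.4344, 0.2192, 0.0178]
tool_rot: [[-0.987, -0.16, -0.002], [-0.16, 0.987, -0.0], [0.002, -0.0, -1.0]]
ft_force: [0.9, 0.1, 1.2]
grip_width: 0.045
gripper_force: 0.0
```

```bash
python3 -c "
from h import *
delta([434.7,219.2,18],99.2); tips()"
```

```text
t 3.9 p [434.4 219.2  17.8] yaw y 99.2 z [-1.5e-03 -3.0e-04 -1.0e+00] w 0.04497151984377909 F [0.9 0.1 1.2]
turn z units -0.0 xyz units [-0.006 -0.002 -0.005]
197 [[430.0, 189.0, 54.0], [433.0, 189.0, 56.0], [427.0, 188.0, 58.0], [446.0, 187.0, 59.0], [430.0, 188.0, 62.0]]
185 [[434.0, 242.0, 58.0], [429.0, 242.0, 58.0], [430.0, 240.0, 58.0], [424.0, 240.0, 59.0], [431.0, 241.0, 60.0]]
```

Emit:
arm_command --turn '[[0,0,0],[0,0,0],[0,0,0],[0,0,0],[0,0,0],[0,0,0],[0,0,0],[0,0,0]]' --xyz '[[0,0,0],[0,0,0],[0,0,0],[0,0,0],[0,0,0],[0,0,0],[0,0,0],[0,0,0]]' --claw '[38,32,26,20,16,10,6,6]' --squeeze 25

```text
time_s: 4.75
position: [0.435, 0.2194, 0.0188]
tool_rot: [[-0.987, -0.16, 0.0], [-0.16, 0.987, 0.0], [-0.0, 0.0, -1.0]]
ft_force: [-0.3, 0.7, 3.7]
grip_width: 0.0116
gripper_force: 24.9
```

```bash
python3 -c "
from h import *
delta([434.7,219.2,18],99.2); im,d,P=tips()
cv2.imwrite('pics/grip.png',cv2.resize(im[140:250,200:340],None,fx=5,fy=5,interpolation=cv2.INTER_CUBIC)); print(env.observe()['gripper_force'])"
```

```text
t 4.75 p [435.  219.4  18.8] yaw y 99.2 z [ 3.e-04  1.e-04 -1.e+00] w 0.011592714624434276 F [-0.3  0.7  3.7]
turn z units -0.001 xyz units [ 0.006 -0.003  0.016]
198 [[429.0, 205.0, 58.0], [438.0, 202.0, 58.0], [430.0, 202.0, 60.0], [440.0, 201.0, 60.0], [429.0, 205.0, 61.0]]
82 [[433.0, 225.0, 74.0], [421.0, 226.0, 77.0], [433.0, 224.0, 77.0], [422.0, 227.0, 79.0], [434.0, 225.0, 79.0]]
24.896764755249023
```

View pics/grip.png

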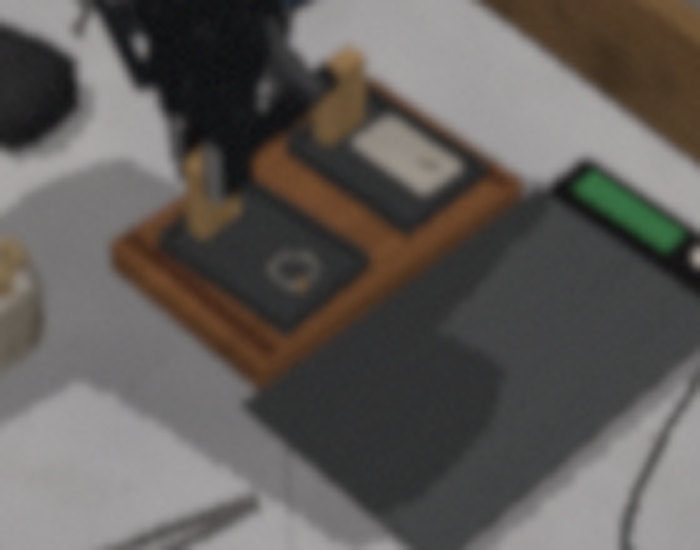

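Gripped: opening 11.6 mm, 25 N, tray still in place. Now slide it while squaring it to the board.

Emit:
arm_command --turn '[[0,0,0.1],[0,0,0.18],[0,0,0.2],[0,0,0.2],[0,0,0.16],[0,0,0],[0,0,0],[0,0,0],[0,0,0],[0,0,0],[0,0,0],[0,0,0]]' --xyz '[[0,-0.03,0],[-0.02,-0.07,0],[-0.02,-0.1,0],[-0.02,-0.1,0],[-0.02,-0.1,0],[-0.02,-0.1,0],[0,-0.1,0],[0,-0.1,0],[0,-0.1,0],[0,-0.07,0],[0,-0.03,0],[0,0,0]]' --claw '[6,6,6,6,6,6,6,6,6,6,6,6]'

```text
time_s: 6.0
position: [0.4449, 0.1746, 0.0188]
tool_rot: [[-0.996, -0.086, 0.001], [-0.086, 0.996, -0.0], [-0.001, -0.0, -1.0]]
ft_force: [0.0, 1.0, 4.7]
grip_width: 0.0111
gripper_force: 25.2
```

```bash
python3 - <<'E'
from h import *
delta([434.7,219.2,18],95)
im,d=imaging.get_image('scene')
cv2.imwrite('pics/mid.png',cv2.resize(im[140:260,200:340],None,fx=5,fy=5,interpolation=cv2.INTER_CUBIC))
E
```

```text
t 6.0 p [444.9 174.6  18.8] yaw y 94.93 z [ 5.e-04 -1.e-04 -1.e+00] w 0.011132093701828074 F [0.  1.  4.7]
turn z units -0.015 xyz units [0.127 0.906 0.015]
```

View pics/mid.png

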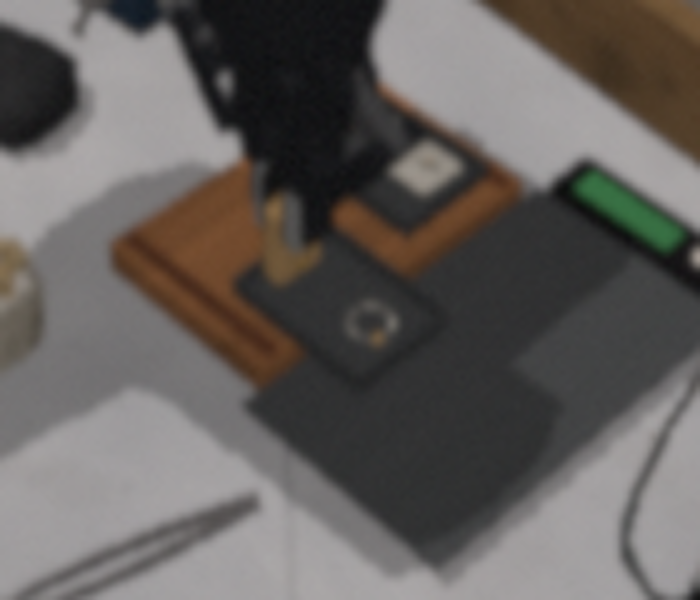

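The tray moves level with its post; its front is over the platform and the ring is inside. Next, slide until the rear clears the board edge, then lower.

Emit:
arm_command --turn '[[0,0,0],[0,0,0],[0,0,0],[0,0,0],[0,0,0],[0,0,0],[0,0,0],[0,0,0],[0,0,0],[0,0,0],[0,0,0]]' --xyz '[[0,-0.05,0],[0,-0.1,0],[0,-0.1,0],[0,-0.1,0],[0,-0.1,0],[0,-0.1,0],[0,-0.1,0],[0,-0.1,0],[0,-0.1,0],[0,-0.1,0],[0,0,0]]' --claw '[6,6,6,6,6,6,6,6,6,6,6]'

```text
time_s: 7.15
position: [0.4484, 0.1269, 0.0182]
tool_rot: [[-0.996, -0.086, -0.001], [-0.086, 0.996, -0.001], [0.001, -0.001, -1.0]]
ft_force: [0.0, -0.2, -1.2]
grip_width: 0.0117
gripper_force: 24.4
```

```bash
python3 - <<'E'
from h import *
delta([434.7,219.2,18],95)
im,d=imaging.get_image('scene')
cv2.imwrite('pics/mid2.png',cv2.resize(im[150:270,200:340],None,fx=5,fy=5,interpolation=cv2.INTER_CUBIC))
E
```

```text
t 7.15 p [448.4 126.9  18.2] yaw y 94.95 z [-1.1e-03 -7.0e-04 -1.0e+00] w 0.011718288649894458 F [ 0.  -0.2 -1.2]
turn z units -0.01 xyz units [0.115 1.862 0.004]
```

View pics/mid2.png

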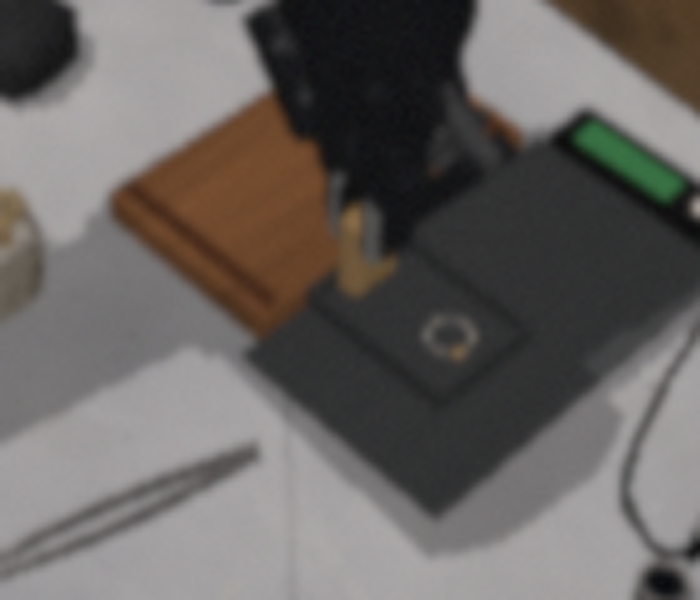

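The force now reads −1.2 N, which is the tray's weight, so the rear is clear of the board. Lower 5 mm while moving forward.

Emit:
arm_command --turn '[[0,0,0],[0,0,0],[0,0,0],[0,0,0],[0,0,0],[0,0,0],[0,0,0]]' --xyz '[[0,-0.04,0.02],[0,-0.04,0.02],[0,-0.03,0.02],[0,0,0.02],[0,0,0.02],[0,0,0],[0,0,0]]' --claw '[6,6,6,6,6,6,6]'

```text
time_s: 7.9
position: [0.4492, 0.1224, 0.0138]
tool_rot: [[-0.996, -0.087, 0.0], [-0.087, 0.996, -0.0], [-0.0, -0.0, -1.0]]
ft_force: [-2.4, -0.8, 2.9]
grip_width: 0.0117
gripper_force: 24.9
```

Contact on the platform (Fz +2.9 N). Slide the last 12 mm, then release and retreat straight up.

Emit:
arm_command --turn '[[0,0,0],[0,0,0],[0,0,0],[0,0,0],[0,0,0],[0,0,0]]' --xyz '[[0,-0.05,0],[0,-0.07,0],[0,-0.07,0],[0,-0.05,0],[0,0,0],[0,0,0]]' --claw '[6,6,6,6,6,6]'

```text
time_s: 8.5
position: [0.4505, 0.11, 0.0138]
tool_rot: [[-0.996, -0.087, 0.001], [-0.087, 0.996, -0.001], [-0.0, -0.001, -1.0]]
ft_force: [-0.2, -1.7, 5.6]
grip_width: 0.0115
gripper_force: 25.3
```

Emit:
arm_command --turn '[[0,0,0],[0,0,0],[0,0,0],[0,0,0],[0,0,0],[0,0,0]]' --xyz '[[0,0,0],[0,0,0],[0,0,0],[0,0,0],[0,0,0],[0,0,0]]' --claw '[14,20,28,36,40,40]'

```text
time_s: 9.1
position: [0.4502, 0.1104, 0.0136]
tool_rot: [[-0.996, -0.087, -0.0], [-0.087, 0.996, -0.0], [0.0, -0.0, -1.0]]
ft_force: [-0.1, 0.5, 0.4]
grip_width: 0.0401
gripper_force: 0.0
```

Emit:
arm_command --turn '[[0,0,0],[0,0,0],[0,0,0],[0,0,0],[0,0,0],[0,0,0],[0,0,0],[0,0,0],[0,0,0],[0,0,0],[0,0,0],[0,0,0]]' --xyz '[[0,0,-0.1],[0,0,-0.2],[0,0,-0.3],[0,0,-0.5],[0,0,-0.6],[0,0,-0.6],[0,0.5,-0.4],[0,0.7,0],[0,0.7,0],[0,0.7,0],[0,0.5,0],[0,0,0]]' --claw '[40,40,40,40,40,40,40,40,40,40,40,40]'

```text
time_s: 10.3
position: [0.4361, 0.2671, 0.1494]
tool_rot: [[-0.996, -0.09, 0.001], [-0.09, 0.996, 0.001], [-0.001, 0.001, -1.0]]
ft_force: [-0.0, -0.0, 0.3]
grip_width: 0.0402
gripper_force: 0.0
```

```bash
python3 - <<'E'
from h import *
delta([434.7,219.2,18],95)
im,d=imaging.get_image('top'); P=cloud('top',d)*1000
cv2.imwrite('pics/end.png',cv2.resize(im[120:250,190:340],None,fx=4.6,fy=4.6,interpolation=cv2.INTER_CUBIC))
Z=P[...,2]
m=(Z>60)&(Z<75)&(abs(P[...,0]-448)<30)&(abs(P[...,1]-110)<30); r=cv2.minAreaRect(P[m][:,:2].astype(np.float32)); print('post',r,np.median(Z[m]))
m=(Z>25)&(Z<38)&(abs(P[...,0]-450)<45)&(abs(P[...,1]-78)<55); r=cv2.minAreaRect(P[m][:,:2].astype(np.float32)); print('rim',m.sum(),r)
E
```

```text
t 10.3 p [436.1 267.1 149.4] yaw y 95.19 z [ 8.e-04  8.e-04 -1.e+00] w 0.0402007958189626 F [-0.  -0.   0.3]
turn z units 0.038 xyz units [ 0.117 -0.954  2.627]
post ((450.5635986328125, 108.76074981689453), (26.426618576049805, 11.424981117248535), 0.9887105822563171) 66.87239810940737
rim 281 ((452.9971618652344, 77.6832275390625), (55.91535186767578, 80.48360443115234), 4.979042053222656)
```

View pics/end.png

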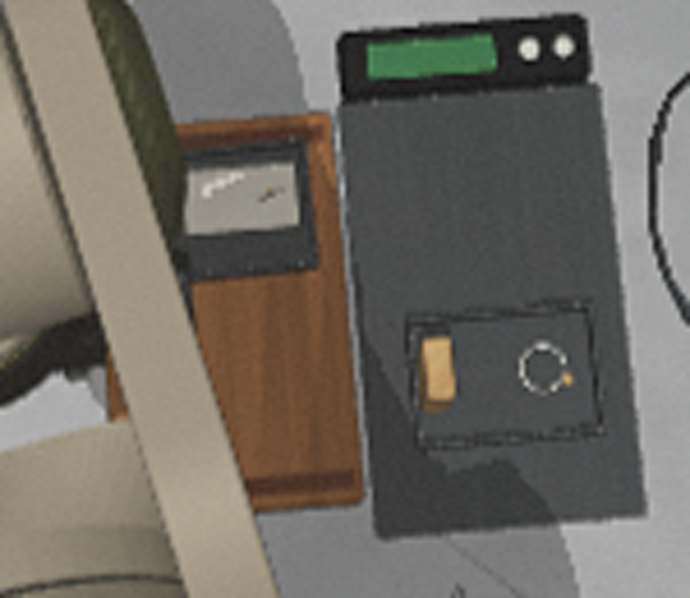

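The tray lies fully on the platform: rim 56x80 mm at 5.0°, post top z 67, margins visible on all sides. The ring is at crop (542,368) and the twin has not moved.

```bash
python3 -c "
from rig import env
print(env.close_job())"
```

```text
the job is handed in; nothing more can be done
None
```

The ring tray is standing wholly on the scale platform, square with it to within about a degree, with the ring still in it; it is released with the gripper clear, and the job was handed in at about 10 s.

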